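Let the small bearing balls out of the tilted bowl under a raised card

ROBOT

A 6-joint arm with a two-finger parallel gripper is mounted at the origin on the work surface. World frame = base frame: x ahead of the robot, y to its left, z up, the work surface at z = 0. Lengths are in mm, angles in rad, forces in N, time in s.
With the tool pointing down it reaches from about 325 to 775 mm from the base axis. Payload 5.5 kg.
Tool frame: the origin (TCP) lies midway between the tips of the shut fingers; the grasp point (between the pads) lies 19 mm behind it; y points along the fingers, x is the direction in which the jaws open and shut, and the axes are right-handed (so a half turn about y gives the same grasp; the last joint's range is limited). The gripper opens to 88 mm and grips with 3 to 60 N. Pads are 20 mm wide; open, the fingers measure 115 mm over their backs; the gripper's body (75 mm by 178 mm) begins 61 mm behind the grasp point.
Start: joints at [-0.057, 0.091, 1.231, -0, 1.82, -0.057], TCP at [600.014, -0.003, 222.631] pointing down, gripper open.
Joint ranges: [-2.87, 2.87], [-0.86, 2.18], [0.17, 2.46], [-1.51, 4.65], [0.06, 2.69], [-2.65, 2.65]. Speed limits (rad/s): [2.57, 2.57, 3.01, 3.14, 3.14, 3.14].

INTERFACE

Orientations are given as a unit quaternion [w, x, y, z].
In Python, from rig import env gives the robot as it stands.
- The arm moves only by the tool step_arm, never from a script. Its argument "commands" is a list of rows, each a list of 3 entries, a list of its own where there are three numbers: the shift along the tool's x, y, z in mm, then the turn, a rotation vector about the tool's x, y, z in rad, then the finger opening in mm, from 0 to 87.8. A call has 1 to 20 rows; each row shifts and turns the commanded pose from where the row before left it, along the tool's axes as they then stand; what a row does not reach is not made up. A row lasts 1/12 s, in which the tool goes at most 41.7 mm and 7.16 degrees, less where a joint would pass 70% of its speed; a pose out of reach is approached as far as the arm can. A call is refused whole if a number of a shift passes 41.7 or a number of a turn 0.125, either way. A call with a gripper value outside its range is refused whole. The fingers move at their own pace and stop on an object; "squeeze" is the grip in N (left out, the last holds). Time passes only in rows, so rows that do not move let the fingers close. It gives the time, the measured TCP pose, the force and the opening at its end, in the units of the state.
- env.sense(): the state, without advancing time (a new reading comes with each control period).
- env.camera(name): name is "scene" or "side" or "wrist"; returns a dict with "color" (384x512x3 uint8, red, green, blue), "K" (3x3 intrinsics, pixels), "T" (4x4, takes a point from camera to world coordinates). Camera axes: x right, y up, looking along -z (the intrinsics and any distortion apply to the point x, -y, -z); pixel columns grow to the right and rows downward; lengths in mm; the calibration is good to about 2 mm. The wrist camera is an equidistant fisheye: a pixel r from the principal point sees the ray r / f radians off the axis. A picture is of the moment at which its call begins. There is no depth.
- env.hand_in(): hands the job in, once; it reports no verdict.
The state is a dict: "clock": time; "joint_pos": joint angles; "joint_vel": joint speeds; "effort": joint torques, N m; "tcp_pos": TCP position; "ee_rot": TCP orientation; "contact_force": force on the tool from outside, world axes, zero at the start; "torque": the same for the moment, N m; "gripper_width": finger opening in mm.
Only numpy, scipy, OpenCV 4.12 (cv2) and the standard library are available. Lean on these libraries where they do the work, as an engineer would, in place of code of your own. Each camera call takes 0.05 s, during which the arm holds its last target.

TASK

Sort the steel balls in the tilted bowl: take the card that closes the bowl's mouth by its wooden grip and hold it raised straight up just far enough that the three small balls run out under it into the wooden tray while the two large balls stay behind it. When all three small balls are in the tray, lower the card until it closes the mouth again, and let go. Leave the spare card standing in its wooden rack alone.

Things in the scene. Friction and masses are not known exactly. Their poses are not given: they have to be found in the camera images.
- bowl: Fixed steel bowl, round at the back, 150 mm wide and long inside, walls 50 mm, open mouth in front. Origin on the bench under the middle of the card slot; x horizontal, out of the mouth to the tray; y along the slot; z up. The floor falls 14 degrees to +x, is 68 mm above the bench at the slot and ends in a lip at x = 29 mm. The rear wall reaches about 155 mm above the bench.
- slot (a point): Middle of the card slot, level with the card's lower edge when fully down (70 mm above the bench); axes as the bowl's. The slot is two upright aluminium channels at y = +-76 to +-97 mm, 11 mm wide in x, tops 130 mm above the bench; the card slides freely up and down in them. Gap under the card = lift + about 2 mm: lift 18 to 38 mm passes small balls (in 2 to 3 s), holds large ones.
- tray (a point): Middle of the inner floor of the fixed wooden catch tray under the lip, 7 mm above the bench; axes as the bowl's. Outside 170 mm in x, 194 mm in y, 50 mm high, walls 7 mm.
- card_grip (a point): Centre of the wooden grip (14 mm thick in x, 60 long in y, 34 high) on top of the card that closes the mouth: a loose upright aluminium sheet 5 x 178 x 100 mm, about 0.25 kg, which may lean some 6 degrees in the slot. x across its thickness, y along its width, z up. The grip's centre is 103 mm above the card's lower edge, so 173 mm above the bench when shut.
- small0_center (a point): Centre of a small steel ball, 16 mm in diameter, 17 g, loose in the bowl.
- small1_center (a point): Centre of a small steel ball, 16 mm in diameter, 17 g, loose in the bowl.
- small2_center (a point): Centre of a small steel ball, 16 mm in diameter, 17 g, loose in the bowl.
- large0_center (a point): Centre of a large hollow steel ball, 56 mm in diameter, 250 g, polished and oiled (slippery), loose in the bowl; it must stay there.
- large1_center (a point): Centre of a large hollow steel ball, 56 mm in diameter, 250 g, polished and oiled (slippery), loose in the bowl; it must stay there.
- spare_grip (a point): Centre of the wooden grip of the spare card, like the other but only 125 mm wide, which stands in a slotted wooden rack (70 x 170 x 42 mm) on the bench to one side, its grip 115 mm above the bench. Leave it alone.
There are look-alikes about, which are no part of the job. Leave any purple look-alike of the part that bears large0_center alone.

How it is judged:
By the outcome, as a careful person would: the job done as asked, in the order asked, and still so for the second after the job is handed in, with the robot touching nothing.
It also fails if it takes over 29 s, if anything falls off the work surface, if the arm or the gripper's body presses on something with over 40 N, if the wrist force passes 120 N, or if a joint passes its speed limit or range.

## Working session

There is one attempt and no reset: what is moved stays moved. The work goes in short steps, Python scripts to look and compute and a tool call to move; the robot and the scene stay as the last step left them, time stands still between calls to the robot, and variables do not carry over. Pictures are saved under pics/ and viewed, and the job is handed in when it is done.

Besides the shell and the picture viewer there is one more tool, called after ">>>" by a JSON object that holds its "name" and its "arguments", one argument or row to a line. step_arm: Moves the arm, as the interface text tells. Its arguments: {"type":"object","properties":{"commands":{"type":"array"},"squeeze":{"type":"number"}},"required":["commands"]}

```bash
mkdir -p pics; python3 - <<'E'
from rig import env
import cv2
print(env.sense())
for n in("scene","side","wrist"):
    c=env.camera(n);cv2.imwrite(f"pics/a_{n}.png",c["color"][...,::-1]);print(n,c["K"].tolist(),c["T"].round(3).tolist(),[k for k in c])
E
```

```text
{'clock': 0.0, 'joint_pos': array([-5.67025288e-02,  9.18311863e-02,  1.23187806e+00,  1.77873063e-05,
        1.81979424e+00, -5.66857060e-02]), 'joint_vel': array([-0.00141267,  0.0010536 ,  0.00121342,  0.00125495,  0.00091346,
        0.00017986]), 'effort': array([-3.13584051e-04, -4.46447504e+01, -4.06449509e+01,  6.96761138e-02,
        2.93726998e-02, -1.50731516e-04]), 'tcp_pos': array([5.99703258e+02, 1.95813985e-02, 2.21527868e+02]), 'ee_rot': array([ 7.07150826e-01, -7.07062091e-01,  6.78554946e-04,  6.69747358e-04]), 'contact_force': array([ 0.42227728, -0.13709842,  0.05663339]), 'torque': array([-0.00939475, -0.04031369,  0.00294484]), 'gripper_width': 87.75861541121037}
scene [[485.1942076643993, 0.0, 252.3215049806735], [0.0, 485.1942076643993, 191.6493455922483], [0.0, 0.0, 1.0]] [[0.47, -0.495, 0.731, 1255.494], [0.882, 0.244, -0.402, -227.824], [0.021, 0.834, 0.552, 636.674], [0.0, 0.0, 0.0, 1.0]] ['color', 'K', 'T']
side [[486.9997635084274, 0.0, 256.00575679658425], [0.0, 486.9997635084274, 196.83195277149508], [0.0, 0.0, 1.0]] [[0.849, 0.281, -0.449, 191.295], [-0.529, 0.447, -0.721, -456.931], [-0.002, 0.849, 0.528, 585.86], [0.0, 0.0, 0.0, 1.0]] ['color', 'K', 'T']
wrist [[297.3186396354542, 0.0, 256.0629252496918], [0.0, 297.3186396354542, 189.33997673731315], [0.0, 0.0, 1.0]] [[1.0, 0.001, 0.002, 601.12], [-0.002, 0.966, 0.26, 70.48], [-0.002, -0.26, 0.966, 383.36], [0.0, 0.0, 0.0, 1.0]] ['color', 'K', 'T']
```

View pics/a_scene.png

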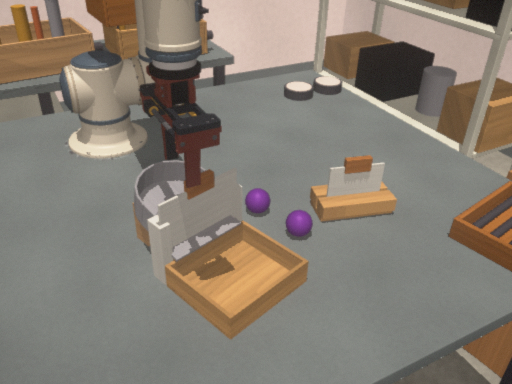

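View pics/a_side.png

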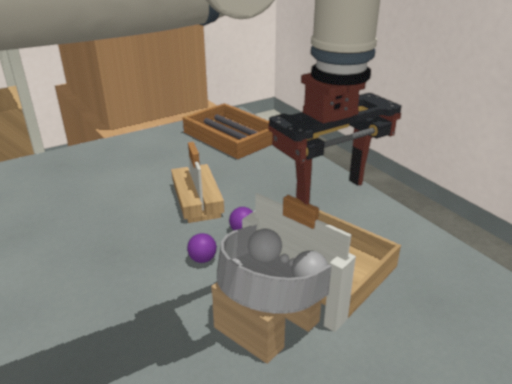

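View pics/a_wrist.png

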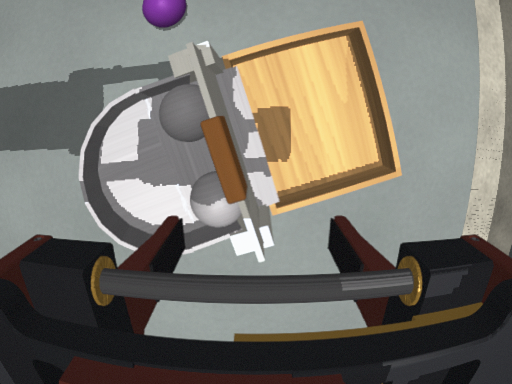

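```bash
python3 - <<'E'
import cv2,numpy as np
a=cv2.imread("pics/a_wrist.png")[20:270,70:420];a=cv2.resize(a,None,fx=2.28,fy=2.28,interpolation=3);cv2.imwrite("pics/b1.png",a)
b=cv2.resize(cv2.imread("pics/a_side.png")[185:340,200:400],None,fx=3.75,fy=3.75,interpolation=3);cv2.imwrite("pics/b2.png",b)
b=cv2.resize(cv2.imread("pics/a_scene.png")[150:300,120:270],None,fx=4,fy=4,interpolation=3);cv2.imwrite("pics/b3.png",b)
E
```

```text
(no output)
```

View pics/b1.png

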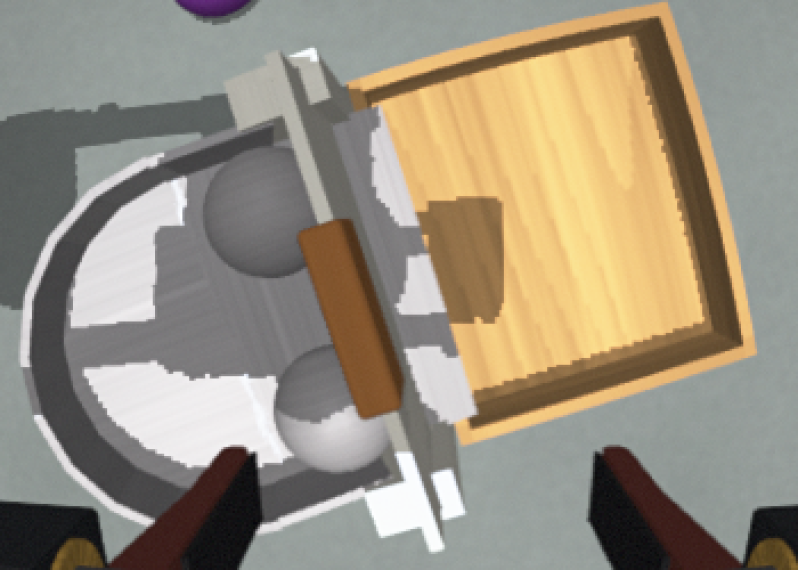

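View pics/b2.png

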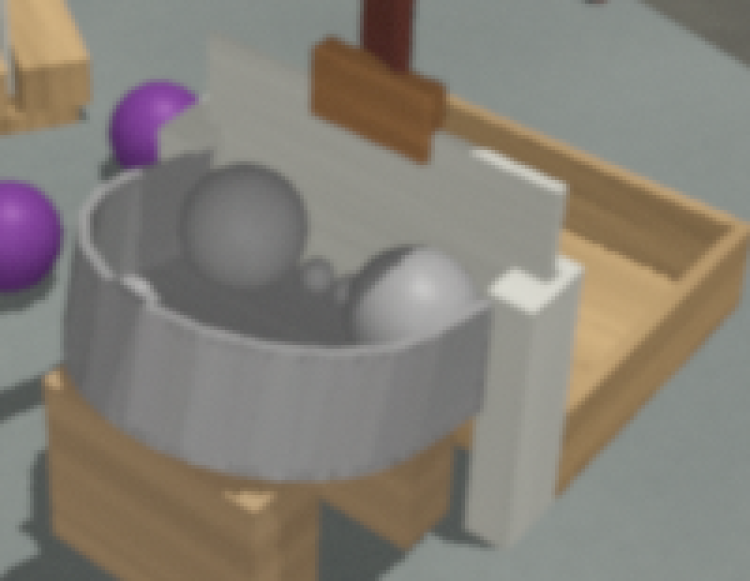

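View pics/b3.png

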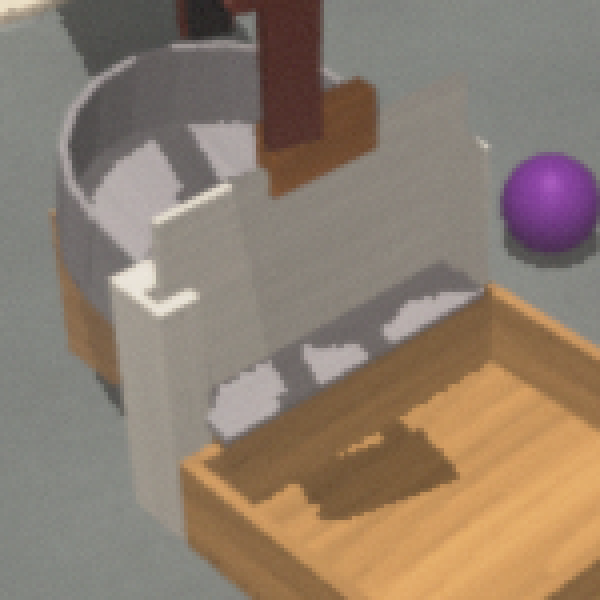

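```bash
cat > h.py <<'E'
import numpy as np,cv2
from scipy.optimize import least_squares
from scipy.spatial.transform import Rotation as R
def proj(c,P,fish):
    P=np.atleast_2d(P);q=(P-c["T"][:3,3])@c["T"][:3,:3]
    q=q*[1,-1,-1]
    K=c["K"]
    if fish:
        r=np.hypot(q[:,0],q[:,1]);th=np.arctan2(r,q[:,2]);uv=q[:,:2]/r[:,None]*th[:,None]
    else: uv=q[:,:2]/q[:,2:]
    return uv*[K[0,0],K[1,1]]+K[:2,2]
def back(c,uv,z,fish):
    uv=np.atleast_2d(uv).astype(float);p=(uv-c["K"][:2,2])/c["K"][0,0]
    if fish:
        th=np.linalg.norm(p,axis=1,keepdims=True);d=np.hstack([p/th*np.sin(th),np.cos(th)])
    else: d=np.hstack([p,np.ones((len(p),1))])
    d=(d*[1,-1,-1])@c["T"][:3,:3].T;o=c["T"][:3,3]
    return o+d*((z-o[2])/d[:,2:])
E
python3 - <<'E'
from h import *
from rig import env
w=env.camera("wrist");s=env.camera("side")
W=np.array([(300,232),(347,218),(402,405),(365,417)])/2.28+[70,20]
S=np.array([(313,48),(312,113),(430,163)])/3.75+[200,185]
b=back(w,W,190,True);print(b.round(1), b.mean(0))
LW=np.array([(-7,30,17),(7,30,17),(7,-30,17),(-7,-30,17)]);LS=np.array([(-7,30,17),(-7,30,-17),(-7,-30,-17)])
def f(p,full=False):
    Rm=R.from_euler("zy",[p[3],p[4]]).as_matrix();t=p[:3]
    a=np.vstack([proj(w,LW@Rm.T+t,True)-W,proj(s,LS@Rm.T+t,False)-S])
    return a if full else np.r_[a.ravel(),(p[2]-173)/2,p[4]/.1]
r=least_squares(f,[560,100,173,.3,0]);print(r.x.round(3));print(f(r.x,True).round(1))
# tray outer corners at z=50: order NW? 
T=np.array([(668,3),(755,352),(470,443)])/2.28+[70,20]
tb=back(w,T,50,True);print(tb.round(1)); d=tb[0]-tb[1];print("tray yaw",np.arctan2(-d[0],d[1]),np.linalg.norm(d)); print("center",(tb[0]+tb[2])/2)
# card ends top z=170: 
C=np.array([(272,53),(440,549)])/2.28+[70,20];cb=back(w,C,170,True);print(cb.round(1));d=cb[0]-cb[1];print(np.arctan2(-d[0],d[1]),np.linalg.norm(d))
E
```

```text
[[565.2  64.1 190. ]
 [578.9  67.8 190. ]
 [594.1  12.5 190. ]
 [582.9   8.7 190. ]] [580.25156966  38.27396858 190.        ]
[ 5.81047e+02  3.78530e+01  1.70470e+02  2.93000e-01 -6.20000e-02]
[[ 0.2 -0.9]
 [-0.8 -1.3]
 [ 1.9  1.2]
 [-1.   1.2]
 [-0.6 -0.2]
 [ 0.2  0.2]
 [-0.3  0.9]]
[[ 7.251e+02  1.829e+02  5.000e+01]
 [ 7.811e+02 -3.000e-01  5.000e+01]
 [ 6.243e+02 -5.030e+01  5.000e+01]]
tray yaw 0.29650813783398544 191.56337274304133
center [674.69206999  66.29962929  50.        ]
[[552.8 122.  170. ]
 [606.2 -47.2 170. ]]
0.30587348571218254 177.34965693378425
```

```bash
python3 - <<'E'
from h import *
from rig import env
w=env.camera("wrist");s=env.camera("side")
u=lambda a:np.array(a)/2.28+[70,20]
y=.297
ex=np.array([np.cos(y),np.sin(y),0]);ey=np.array([-np.sin(y),np.cos(y),0])
def show(n,P):
    for p in P: print(n,p.round(1),"ex",(p@ex).round(1),"ey",(p@ey).round(1))
show("grip",np.array([[581,37.9,172]]))
show("lip-29",back(w,u([(378,108),(475,415)]),61,True)-29*ex)
show("chan",back(w,u([(365,490),(384,543),(455,472),(465,513),(228,82),(238,128),(315,48),(330,100)]),130,True))
show("cardtop",back(w,u([(272,53),(440,549)]),170,True))
# lower edge of card in scene: b3
c=env.camera("scene")
v=lambda a:np.array(a)/4+[120,150]
show("scene grip bottom right",back(c,v([(378,147),(272,195)]),156,False))
show("scene grip top right (+7)",back(c,v([(377,88)]),190,False))
show("scene chan top",back(c,v([(110,278),(160,312),(198,297)]),130,False))
show("scene lip-29",back(c,v([(215,440),(485,290)]),61,False)-29*ex)
E
```

```text
grip [581.   37.9 172. ] ex 566.7 ey -133.8
lip-29 [551.4 110.   61. ] ex 559.5 ey -56.2
lip-29 [598.2 -40.   61. ] ex 560.3 ey -213.3
chan [576.4 -41.9 130. ] ex 538.9 ey -208.8
chan [583.6 -66.5 130. ] ex 538.6 ey -234.4
chan [613.1 -33.9 130. ] ex 576.3 ey -211.8
chan [617.5 -52.4 130. ] ex 575.1 ey -230.8
chan [526.6 121.5 130. ] ex 539.1 ey -37.9
chan [530.6 103.  130. ] ex 537.5 ey -56.8
chan [560.2 132.6 130. ] ex 574.5 ey -37.2
chan [566.  111.9 130. ] ex 574.0 ey -58.7
cardtop [552.8 122.  170. ] ex 564.3 ey -45.1
cardtop [606.3 -47.3 170. ] ex 565.9 ey -222.7
scene grip bottom right [574.7  68.2 156. ] ex 569.5 ey -103.0
scene grip bottom right [589.5  10.8 156. ] ex 566.8 ey -162.1
scene grip top right (+7) [578.9  66.6 190. ] ex 573.1 ey -105.7
scene chan top [581.8 -62.3 130. ] ex 538.1 ey -229.8
scene chan top [614.1 -51.  130. ] ex 572.3 ey -228.5
scene chan top [611.4 -33.1 130. ] ex 574.9 ey -210.6
scene lip-29 [597.3 -44.   61. ] ex 558.3 ey -216.9
scene lip-29 [553.  112.1  61. ] ex 561.6 ey -54.7
```

>>> {"name": "step_arm", "arguments": {
  "commands": [
    [[0,0,0],[0,-0.099,0],87],
    [[0,0,0],[0,-0.099,0],87],
    [[0,0,0],[0,-0.099,0],87],
    [[-4.5,0,14],[0,0,0],87],
    [[-4.5,0,14],[0,0,0],87],
    [[-4.7,0,13.3],[0,0,0],87],
    [[0,0,0],[0,0,0],60],
    [[0,0,0],[0,0,0],60]
  ]
}}

```text
clock: 1.07
tcp_pos: [574.3, 36.7, 223.2]
ee_rot: [-0.699, 0.699, 0.105, -0.105]
contact_force: [0.3, -0.1, -0.4]
gripper_width: 76.9
```

```bash
python3 - <<'E'
from h import *
from rig import env
s=env.sense();print(s["clock"],s["tcp_pos"],R.from_quat(np.r_[s["ee_rot"][1:],s["ee_rot"][0]]).as_matrix().round(3),s["gripper_width"])
for n in("scene","side","wrist"):
    c=env.camera(n);cv2.imwrite(f"pics/c_{n}.png",c["color"][...,::-1])
E
```

```text
1.0667 [574.27443814  36.7219039  223.22796597] [[ 0.956  0.001 -0.293]
 [ 0.293 -0.     0.956]
 [ 0.001 -1.    -0.   ]] 76.9097554099606
```

View pics/c_wrist.png

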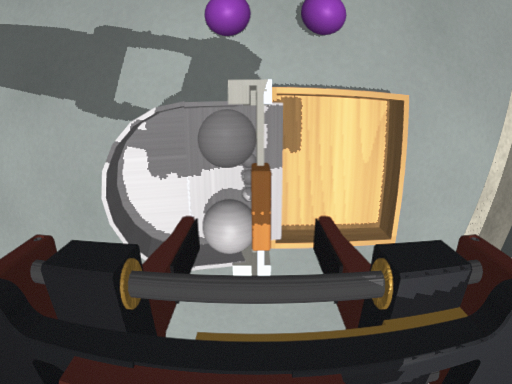

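View pics/c_scene.png

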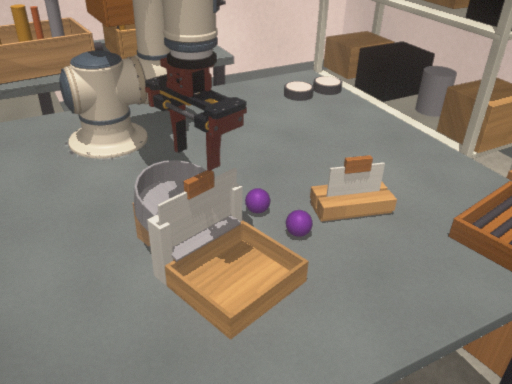

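```bash
python3 - <<'E'
from h import *
from rig import env
w=env.camera("wrist")
y=.297
ex=np.array([np.cos(y),np.sin(y),0]);ey=np.array([-np.sin(y),np.cos(y),0])
for p in back(w,[(252,165),(270,165),(270,248),(252,249)],190,True): print((p@ex).round(1),(p@ey).round(1))
# channel
for p in back(w,[(228,80),(228,104),(272,80)],130,True): print((p@ex).round(1),(p@ey).round(1))
p=env.sense()["tcp_pos"];print(p@ex,p@ey)
a=cv2.imread("pics/c_wrist.png")[70:270,90:420];cv2.imwrite("pics/d1.png",cv2.resize(a,None,fx=2.4,fy=2.4,interpolation=3))
E
```

```text
558.2 -99.8
570.2 -99.9
570.9 -160.7
557.8 -161.5
537.4 -37.2
537.2 -57.9
574.4 -37.5
560.0966322802357 -134.56525606078515
```

View pics/d1.png

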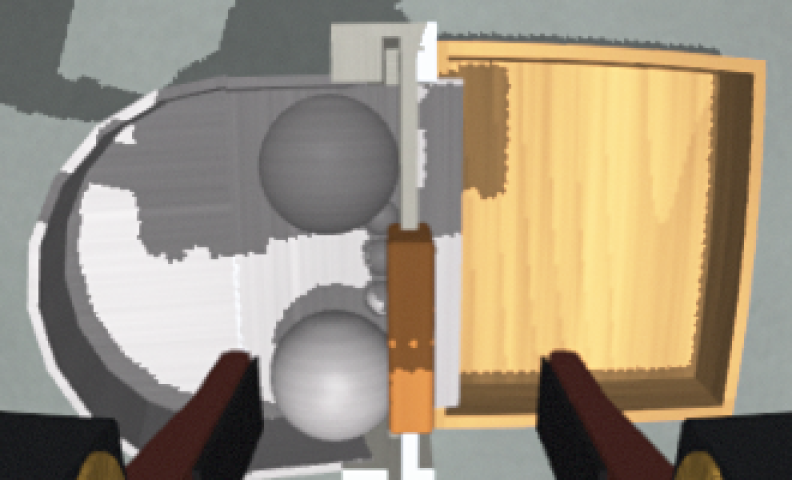

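>>> {"name": "step_arm", "arguments": {
  "commands": [
    [[0,17,1],[0,0,0],50],
    [[0.5,17,1],[0,0,0],50],
    [[0,16,1],[0,0,0],50],
    [[0,15,0],[0,0,0],50],
    [[0,0,0],[0,0,0],40],
    [[0,0,0],[0,0,0],25]
  ],
  "squeeze": 20
}}

```text
clock: 1.77
tcp_pos: [574.1, 38.1, 156.7]
ee_rot: [0.699, -0.699, -0.104, 0.105]
contact_force: [-0.5, -0.6, 1.3]
gripper_width: 39.8
```

>>> {"name": "step_arm", "arguments": {
  "commands": [
    [[0,0,0],[0,0,0],15],
    [[0,0,0],[0,0,0],5],
    [[0,0,0],[0,0,0],5],
    [[0,0,0],[0,0,0],5],
    [[0,0,0],[0,0,0],5]
  ],
  "squeeze": 30
}}

```text
clock: 2.18
tcp_pos: [575.3, 38.6, 158.9]
ee_rot: [-0.699, 0.699, 0.106, -0.104]
contact_force: [2.1, 0.1, 1.8]
gripper_width: 14.2
```

```bash
python3 - <<'E'
from h import *
from rig import env
for n in("side","wrist"):
    c=env.camera(n);cv2.imwrite(f"pics/e_{n}.png",c["color"][...,::-1])
print(env.sense())
E
```

```text
{'clock': 2.2833, 'joint_pos': array([ 7.87464429e-03,  2.17022849e-02,  1.41525970e+00,  1.84164866e-04,
        1.70149157e+00, -2.89202478e-01]), 'joint_vel': array([-0.00038776, -0.00025995,  0.00115408, -0.00095301,  0.00194279,
       -0.00247581]), 'effort': array([-1.48761235e-01, -3.96440542e+01, -3.77310133e+01, -1.20256059e-01,
        1.13101222e+00,  2.64262827e-02]), 'tcp_pos': array([575.33168193,  38.59547036, 158.860053  ]), 'ee_rot': array([-0.69922659,  0.69940997,  0.1057631 , -0.10354725]), 'contact_force': array([1.91431656, 0.59783707, 2.85172857]), 'torque': array([ 0.11977811, -0.67416625,  0.0429921 ]), 'gripper_width': 13.907886216563444}
```

View pics/e_side.png

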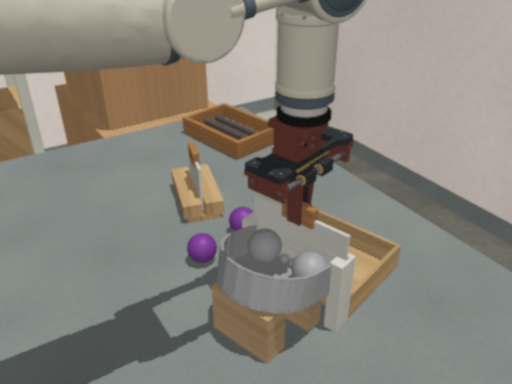

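View pics/e_wrist.png

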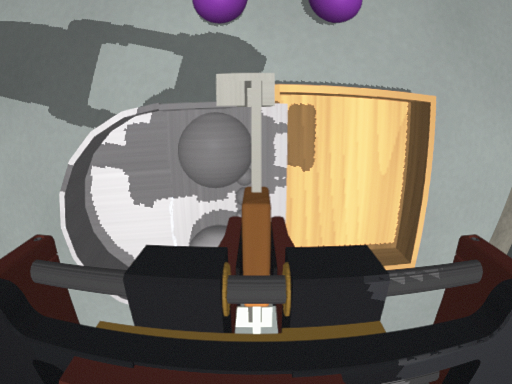

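>>> {"name": "step_arm", "arguments": {
  "commands": [
    [[0,-7,0],[0,0,0],5],
    [[0,-7,0],[0,0,0],5],
    [[0,-7,0],[0,0,0],5],
    [[0,-7,0],[0,0,0],5],
    [[0,0,0],[0,0,0],5],
    [[0,0,0],[0,0,0],5],
    [[0,0,0],[0,0,0],5],
    [[0,0,0],[0,0,0],5],
    [[0,0,0],[0,0,0],5],
    [[0,0,0],[0,0,0],5]
  ]
}}

```text
clock: 3.12
tcp_pos: [574.4, 38.5, 185.4]
ee_rot: [0.699, -0.699, -0.105, 0.105]
contact_force: [1.3, 0.9, -2.0]
gripper_width: 14.2
```

```bash
python3 - <<'E'
from h import *
from rig import env
I=[env.camera(n)["color"][...,::-1] for n in("scene","wrist")]
a=cv2.resize(I[0][130:330,110:330],None,fx=1.8,fy=1.8,interpolation=3);b=cv2.resize(I[1][50:280,40:450],(400,360))
cv2.imwrite("pics/f.png",np.hstack([a,b]));print(env.sense()["tcp_pos"])
E
```

```text
[574.36991709  38.50873483 185.4186898 ]
```

View pics/f.png

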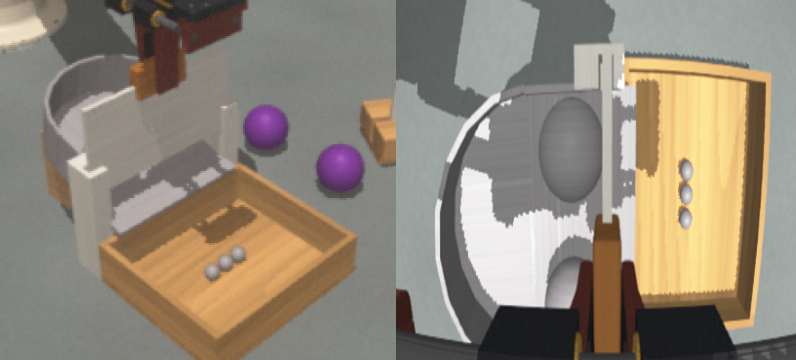

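All three small balls are in the tray, and both large ones are still behind the card. Lowering it.

>>> {"name": "step_arm", "arguments": {
  "commands": [
    [[0,6,0],[0,0,0],5],
    [[0,6,0],[0,0,0],5],
    [[0,6,0],[0,0,0],5],
    [[0,5,0],[0,0,0],5],
    [[0,4,0],[0,0,0],5],
    [[0,1,0],[0,0,0],5],
    [[0,0,0],[0,0,0],5],
    [[0,0,0],[0,0,0],5]
  ]
}}

```text
clock: 3.88
tcp_pos: [574.2, 38.6, 158.8]
ee_rot: [-0.699, 0.699, 0.105, -0.105]
contact_force: [-1.6, 1.6, 5.5]
gripper_width: 13.6
```

```bash
python3 - <<'E'
from h import *
from rig import env
I=[env.camera(n)["color"][...,::-1] for n in("scene","wrist")]
a=cv2.resize(I[0][130:330,110:330],None,fx=1.8,fy=1.8,interpolation=3);b=cv2.resize(I[1][50:280,40:450],(400,360))
cv2.imwrite("pics/g.png",np.hstack([a,b]));s=env.sense();print(s["tcp_pos"],s["contact_force"])
E
```

```text
[574.17849864  38.55075732 158.84393795] [-1.72087149  0.90651977  6.16257369]
```

View pics/g.png

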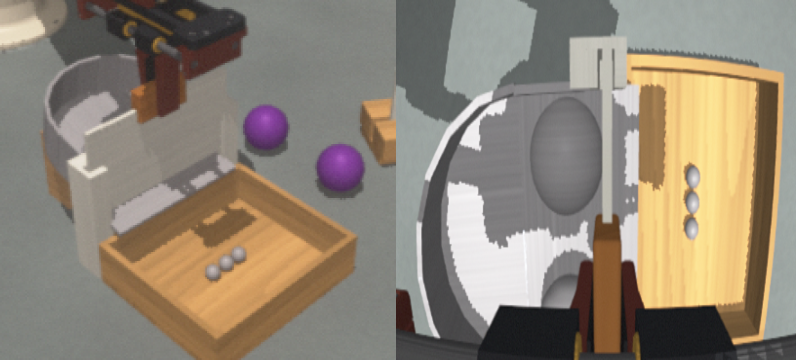

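>>> {"name": "step_arm", "arguments": {
  "commands": [
    [[0,0,0],[0,0,0],20],
    [[0,0,0],[0,0,0],30],
    [[0,0,0],[0,0,0],50],
    [[0,0,0],[0,0,0],60],
    [[0,0,0],[0,0,0],60],
    [[0,0,0],[0,0,0],60],
    [[0,-15,0],[0,0,0],60],
    [[0,-20,0],[0,0,0],60],
    [[0,-25,0],[0,0,0],60],
    [[0,-25,0],[0,0,0],60],
    [[0,0,0],[0,0,0],60],
    [[0,0,0],[0,0,0],60]
  ]
}}

```text
clock: 4.98
tcp_pos: [575.1, 38.5, 244.4]
ee_rot: [-0.699, 0.7, 0.106, -0.103]
contact_force: [-0.4, 0.4, -1.2]
gripper_width: 60.1
```

```bash
python3 - <<'E'
from h import *
from rig import env
I=[env.camera(n)["color"][...,::-1] for n in("scene","wrist","side")]
a=cv2.resize(I[0][130:330,110:330],None,fx=1.8,fy=1.8,interpolation=3);b=cv2.resize(I[1][50:280,40:450],(400,360))
cv2.imwrite("pics/i.png",np.hstack([a,b]));cv2.imwrite("pics/i2.png",cv2.resize(I[2][185:340,200:400],None,fx=3.75,fy=3.75,interpolation=3));s=env.sense();print(s["clock"],s["tcp_pos"],s["contact_force"],s["gripper_width"])
E
```

```text
5.1333 [573.99137851  38.48874544 240.69485909] [-0.01691062  1.1630715  -0.80850729] 60.0069804644828
```

View pics/i.png

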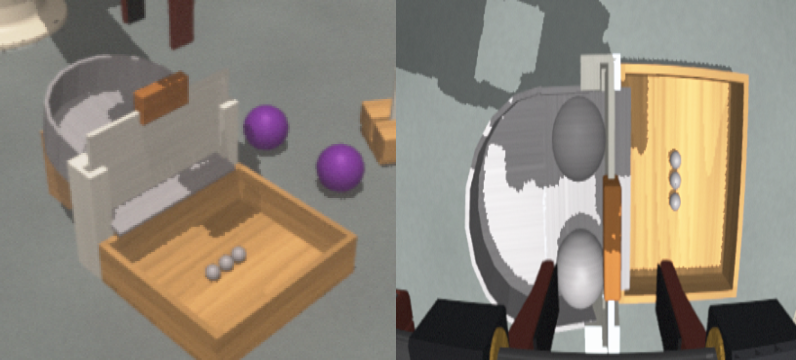

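View pics/i2.png

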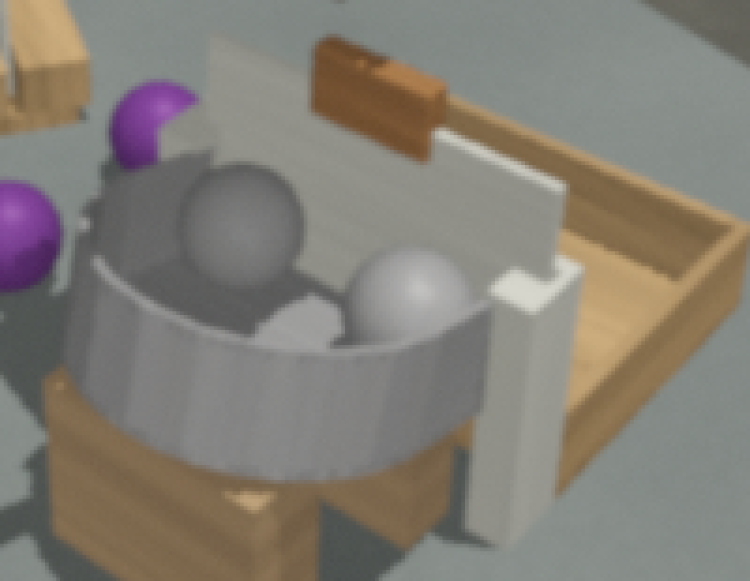

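```bash
python3 -c "
from rig import env
print(env.hand_in())"
```

```text
the job is handed in; nothing more can be done
None
```

I gripped the card, raised it about 27 mm until the three small balls ran into the tray, then lowered it, let go and backed off. The job was handed in at about 5 s; the interface gave no verdict.

- **Balls:** the last pictures show all three small balls in the tray and both large ones still behind the card.
- **Card:** the side view puts its grip in the same place as before the lift. On lowering, the tool felt about 6 N upward, which fits the card resting on its seat.
- **Robot:** the gripper is open and about 50 mm above the grip, touching nothing. The wrist force read 6 N or less whenever I checked it.
- **Left alone:** I did not go near the spare card or the purple balls.
- **A check that disagreed:** my first pose fit had the card leaning slightly towards the bowl. Edge measurements in the scene and wrist views showed it leaning about 6 degrees towards the tray, so I used those.

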